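# Fetch the blender's blade collar from behind the jars

### The job

The blender's blade collar stands hemmed in by the spice jar, the square tin and the pepper mill on the cork mat. Move these three out of the way onto the wooden board first, then set the collar blades up and flat on the blender base, over its drive coupling, and only then put the three back, each upright on the very spot where it stood at the start. Set everything down rather than dropping it, tip nothing over, leave the pot lid and the brush alone, and let go of everything at the end.

Things in the scene. Friction and masses are not known exactly. Their poses are not given: they have to be found in the camera images.
- jar: Spice jar: plain upright cylinder, amber glass with an aluminium screw lid of the same width. 60 mm across, 110 mm high (lid from 88 mm up), about 0.28 kg. Loose. Origin: centre of its underside, z up. Starts on the cork mat, next to the collar: which of the jar, tin and mill stands on the robot's side of the collar, and which to its left and right, changes. Each of the three stands 68 mm from the collar, centre to centre.
- tin: Square plain steel tea tin, 58 x 58 mm, 112 mm high (straight flat sides up to 105 mm, above that a 50 mm dark lid), about 0.25 kg. Loose. Origin: centre of its underside, z up, x and y square to its sides. Starts on the cork mat beside the collar.
- mill: Dark wooden pepper mill, turned: foot 56 mm across, waist 40 mm, straight cylindrical head 50 mm across from 78 to 114 mm height, small steel ball on top to 126 mm. About 0.22 kg. Loose. Origin: centre of its underside, z up. Starts on the cork mat beside the collar.
- collar: Blade collar of the blender: low black plastic ring 58 mm across and 30 mm high, with a steel blade cross on top (blades up to 49 mm height, within 22 mm of the axis). About 0.13 kg. Underneath it is hollow: opening 44 mm across, 22 mm deep. Loose. Origin: centre of its underside, z up. Starts on the cork mat with the three tall things close on three sides (front, left and right as the robot sees it); too close for a gripper to get around it until they are cleared.
- mat: Fixed flat cork mat, 200 mm (x) by 220 mm (y), 4 mm thick, on which the three tall things and the collar start. Origin: centre of its underside (counter level), z up. The collar starts at x = +35 mm, y = 0 of it.
- board: Fixed wooden cutting board, 250 mm (x) by 165 mm (y), top 14 mm above the counter: the side area for the three things. Origin: centre of its underside, z up. It lies to the left or the right of the mat, the blender base on the other side.
- blender: Fixed cream blender base without its pitcher, 155 x 150 mm, with a black knob on its front (-x). Origin: centre of its underside, z up. On top, 112 mm above the origin and centred over it, a flat black round seat 100 mm across; in its middle stands the steel drive coupling, 24 mm across and 9 mm high with a tapered top. The collar goes flat on the seat with the coupling inside its hollow (10 mm of play all round), any yaw.
- lid: Bystander: aluminium pot lid with a black knob, 150 mm across, 48 mm high, loose, beyond the mat. Origin: centre of its underside.
- brush: Bystander: blue plastic cleaning brush, about 250 mm long, 36 mm high, loose, lying between the robot and the mat. Origin: on its underside about 20 mm from the middle of its length, x along its length towards the bristles.
Mind the look-alikes: they are no part of the job. Leave any blue look-alike of the blender alone.

How it is judged:
On the way, in this order (a step that is already met when the one before it is completed fails the run):
1. the jar, the tin and the mill all stand released and upright on the board, the collar not yet moved (x of jar in the frame of board between -0.125 and 0.125 m and y of jar in the frame of board between -0.0825 and 0.0825 m and z of jar in the frame of board between 0.009 and 0.018 m and x of tin in the frame of board between -0.125 and 0.125 m and y of tin in the frame of board between -0.0825 and 0.0825 m and z of tin in the frame of board between 0.009 and 0.018 m and x of mill in the frame of board between -0.125 and 0.125 m and y of mill in the frame of board between -0.0825 and 0.0825 m and z of mill in the frame of board between 0.009 and 0.018 m and linear speed of each of jar, tin, mill below 0.03 m/s and angle between each of jar, tin, mill's own z axis and vertical below 0.12 rad and contact force between the fingers and jar below 0.1 N and contact force between the fingers and tin below 0.1 N and contact force between the fingers and mill below 0.1 N and distance of collar from where it was at the start of the episode below 0.015 m), for 0.2 s.
2. the collar sits flat on the blender base over the coupling, released, while the three still stand on the board (horizontal distance between collar and blender below 0.012 m and z of collar in the frame of blender between 0.107 and 0.116 m and linear speed of collar below 0.03 m/s and angle between collar's own z axis and vertical below 0.12 rad and contact force between the fingers and collar below 0.1 N and x of jar in the frame of board between -0.125 and 0.125 m and y of jar in the frame of board between -0.0825 and 0.0825 m and z of jar in the frame of board between 0.009 and 0.018 m and x of tin in the frame of board between -0.125 and 0.125 m and y of tin in the frame of board between -0.0825 and 0.0825 m and z of tin in the frame of board between 0.009 and 0.018 m and x of mill in the frame of board between -0.125 and 0.125 m and y of mill in the frame of board between -0.0825 and 0.0825 m and z of mill in the frame of board between 0.009 and 0.018 m), for 0.2 s.
At the end, for the whole second after the job is handed in: The jar, the tin and the mill each stand upright (within 0.12 rad) within 15 mm of where they stood at the start, and the collar sits flat (within 0.12 rad) on the blender base's seat, within 12 mm of its centre; all at rest and released (distance of each of jar, tin, mill from where it was at the start of the episode below 0.015 m and linear speed of each of jar, tin, mill, collar below 0.03 m/s and angle between each of jar, tin, mill, collar's own z axis and vertical below 0.12 rad and contact force between the fingers and jar below 0.1 N and contact force between the fingers and tin below 0.1 N and contact force between the fingers and mill below 0.1 N and horizontal distance between collar and blender below 0.012 m and z of collar in the frame of blender between 0.107 and 0.116 m and contact force between the fingers and collar below 0.1 N); the robot touches nothing.
It fails at once if one of the jar, tin, mill or collar is tipped over (tilted more than 0.6 rad) (angle between any of jar, tin, mill, collar's own z axis and vertical above 0.6 rad).
It fails at once if one of the jar, tin, mill or collar is dropped (moves faster than 0.75 m/s while not held by the fingers) ((linear speed of jar above 0.75 m/s and contact force between the fingers and jar below 0.1 N) or (linear speed of tin above 0.75 m/s and contact force between the fingers and tin below 0.1 N) or (linear speed of mill above 0.75 m/s and contact force between the fingers and mill below 0.1 N) or (linear speed of collar above 0.75 m/s and contact force between the fingers and collar below 0.1 N)).
It fails at once if the pot lid or the brush is moved by more than 20 mm (distance of any of lid, brush from where it was at the start of the episode above 0.02 m).
It also fails if it takes over 144 s, if anything falls off the work surface, if the arm or the gripper's body presses on something with over 40 N, if the wrist force passes 120 N, or if a joint passes its speed limit or range.

### The arm

A 6-joint arm with a two-finger parallel gripper is mounted at the origin on the work surface. World frame = base frame: x ahead of the robot, y to its left, z up, the work surface at z = 0. Lengths are in m, angles in rad, forces in N, time in s.
With the tool pointing down it reaches from about 0.35 to 0.775 m from the base axis. Payload 5.5 kg.
Tool frame: the origin (TCP) lies between the finger pads; the fingertips stand 14 mm ahead of it and the grasp point (between the pads) lies 5 mm behind it; z points along the fingers, y is the line along which they close (so a half turn about z gives the same grasp; the last joint's range is limited). The gripper opens to 85 mm and grips with 20 to 120 N. Pads are 22 mm wide; open, the fingers measure 114 mm over their backs; the gripper's body (76 mm by 85 mm) begins 54 mm behind the grasp point. The pads swing forward as they close: fully open they stand 13 mm farther back than shut.
Start: joints at [-1.264, 0.313, 0.046, 1.304, 0, 1.431], TCP at [0.248, -0.519, 0.245] pointing down, gripper open.
Joint ranges: [-2.76, 2.76], [-0.86, 1.69], [-1.03, 1.26], [-2.2, 2.34], [-1.47, 1.5], [-3.14, 3.14]. Speed limits (rad/s): [2.57, 2.57, 3.14, 3.14, 3.14, 3.14].

### API

Orientations are given as a unit quaternion [w, x, y, z].
In Python, from workcell import arm, viewer, job_done gives the robot as it stands.
- The arm moves only by the tool step_arm, never from a script. Its argument "moves" is a list that holds one entry, the list of rows, each a list of 4 numbers: the shift along the tool's x, y, z as a fraction of full scale, then the turn about the tool's z as a fraction of full scale. A call has 1 to 12 rows; each row shifts and turns the commanded pose from where the row before left it, along the tool's axes as they then stand; what a row does not reach is not made up. Full scale, the value 1, is 4 cm for a shift and 4 degrees for a turn. A row lasts 1/10 s, in which the tool goes at most 50 mm and 8.59 degrees, less where a joint would pass 70% of its speed; a pose out of reach is approached as far as the arm can. A call with a number of a shift or a turn outside -1 to 1 is refused whole. A call with a gripper value outside its range is refused whole. "gripper" is the closure, from -1 (fully open) to 1 (shut), set as the call begins (left out, the last holds). The fingers move at their own pace and stop on an object; "grip_force" is the grip in N (left out, the last holds). Time passes only in rows, so rows that do not move let the fingers close. It gives the time, the measured TCP pose, the force, the opening and the grip force at its end, in the units of the state.
- arm.read_state(): the state, without advancing time (a new reading comes with each control period).
- viewer.camera(name): name is "scene" or "side" or "wrist"; returns a dict with "img" (420x560x3 uint8, red, green, blue), "z_map" (420x560 float32, m along the optical axis (not along the pixel's ray), 0 where there is no reading), "fx", "fy", "cx", "cy" (pixels), "R" (3x3) and "t" (3): a world point X has camera coordinates R X + t; the wrist camera has in their place "tool_from_camera" (4x4, takes a point from camera to tool coordinates, whose origin is the TCP and whose axes are the flange's). Camera axes: x right, y down, z forward; pixel columns grow to the right and rows downward; lengths in m; the calibration is good to about 2 mm. A picture is of the moment at which its call begins: read the wrist's pose just before it.
- job_done(): hands the job in; it is judged then, once.
The state is a dict: "t": time; "joints": joint angles; "joint_velocities": joint speeds; "joint_torque": joint torques, N m; "ee_pos": TCP position; "tool_rot": TCP orientation; "contact_force": force on the tool from outside, world axes, zero at the start; "moment": the same for the moment, N m; "width": finger opening in m; "finger_force": force on a finger pad.
Only numpy, scipy, OpenCV 4.12 (cv2) and the standard library are available. Lean on these libraries where they do the work, as an engineer would, in place of code of your own. Each camera call takes 0.05 s, during which the arm holds its last target. There are 200 camera calls.

## Working session

There is one attempt and no reset: what is moved stays moved. The work goes in short steps, Python scripts to look and compute and a tool call to move; the robot and the scene stay as the last step left them, time stands still between calls to the robot, and variables do not carry over. Pictures are saved under pics/ and viewed, at most 14 in all, crops included, and the job is handed in when it is done.

Besides the shell and the picture viewer there is one more tool, called after "Emit:" as name([rows], argument=value, ...), one row to a line, values as JSON. step_arm: Moves the arm, as the interface text tells. Its arguments: {"type":"object","properties":{"moves":{"type":"array"},"gripper":{"type":"number"},"grip_force":{"type":"number"}},"required":["moves"]}

```bash
ls; mkdir -p pics; python3 - <<'E'
from workcell import arm,viewer
import cv2,numpy as np
s=arm.read_state(); print(s['t'],s['ee_pos'],s['tool_rot'],s['width'])
a=[]
for n in ("scene","side"):
    c=viewer.camera(n); np.savez(f'pics/{n}0.npz',**c)
    cv2.imwrite(f'pics/{n}0.png',c['img'][:,:,::-1])
    print(n,c['fx'],c['cx'],c['cy'],c['R'],c['t'],(-np.array(c['R']).T@c['t']))
E
```

```text
pics
0.0 [ 0.24829896 -0.51809121  0.24439184] [-9.21837237e-04  9.75147726e-01  2.21553740e-01 -6.07812777e-05] 0.08535992243726409
scene 402.63741144195666 278.5993404880757 213.4518994581906 [[-0.50378351  0.86374052  0.01242953]
 [ 0.64197596  0.38398761 -0.66364176]
 [-0.57798707 -0.32635231 -0.74794727]] [ 0.34904106 -0.28536684  1.18605638] [1.04456503 0.19516866 0.69338786]
side 465.0612303277568 278.59425697053877 206.77671100392155 [[-0.89218823 -0.4515356   0.01075884]
 [-0.23976075  0.45328675 -0.85851378]
 [ 0.38277269 -0.76853544 -0.51267762]] [0.41595007 0.19508898 0.92502364] [0.06380665 0.81029846 0.63725035]
```

View pics/scene0.png

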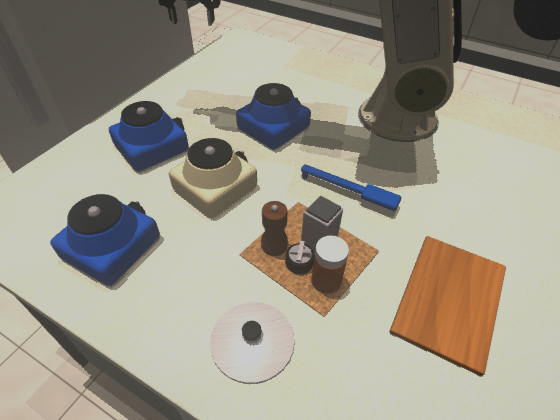

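View pics/side0.png

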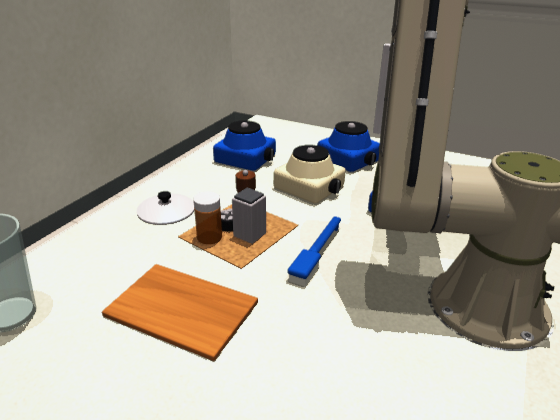

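The scene view shows the mill (273,228), tin (322,222), jar (330,262) and collar (300,257) on the mat. The board is at (450,300), the lid at (252,335) and the brush at (350,188). Candidates for the blender are the cream one (212,172) and the blue look-alikes at (148,132), (273,112) and (105,235). I choose cream, per the description. The side view agrees, with the cream one at (310,172).

```bash
cat > h.py <<'E'
import numpy as np,cv2
def cloud(c):
    v,u=np.mgrid[0:420,0:560]; z=c['z_map'].astype(float)
    P=np.stack([(u-c['cx'])/c['fx']*z,(v-c['cy'])/c['fy']*z,z],-1)
    return (P-c['t'])@c['R']
def ray(c,u,v,h):
    d=np.array([(u-c['cx'])/c['fx'],(v-c['cy'])/c['fy'],1])@c['R']; o=-c['R'].T@c['t']
    return o+d*(h-o[2])/d[2]
def comp(m,seed=None):
    n,l,st,ce=cv2.connectedComponentsWithStats(m.astype(np.uint8)); 
    return l,st,ce
def rect(P):
    return cv2.minAreaRect(P[:,:2].astype(np.float32)*1000)
def circ(P):
    return cv2.minEnclosingCircle(P[:,:2].astype(np.float32)*1000)
E
python3 - <<'E'
from h import *
im={}
for n in ("scene","side"):
    c=dict(np.load(f'pics/{n}0.npz')); P=cloud(c); Z=P[...,2]; ok=c['z_map']>0
    hsv=cv2.cvtColor(c['img'],cv2.COLOR_RGB2HSV)
    print(n,'counter z',np.median(Z[ok&(abs(Z)<.02)]))
    # clusters at tops within mat region
    reg=ok&(P[...,0]>.3)&(P[...,0]<.85)&(P[...,1]>-.4)&(P[...,1]<.5)
    for lo,hi,name in((.108,.135,'tops'),(.028,.06,'low'),(.009,.019,'board')):
        l,st,ce=comp(reg&(Z>lo)&(Z<hi))
        for i in range(1,len(st)):
            if st[i,4]>25:
                Q=P[l==i]; r=rect(Q); print(name,ce[i].round(),st[i,4],'zmed %.4f max %.4f'%(np.median(Q[:,2]),Q[:,2].max()),'mean',Q.mean(0).round(4),'rect',np.round(r[0],1),np.round(r[1],1),round(r[2],1),'circ',np.round(circ(Q)[0],1),round(circ(Q)[1],1))
    m=cv2.morphologyEx((reg&(Z>.001)&(Z<.008)&(hsv[...,1]>100)).astype(np.uint8),cv2.MORPH_OPEN,np.ones((3,3)))
    Q=P[m>0]; r=rect(Q); print('mat',len(Q),np.round(r[0],1),np.round(r[1],1),r[2])
E
```

```text
scene counter z 0.0004617672384027144
tops [209. 153.] 1055 zmed 0.1122 max 0.1231 mean [ 0.518  -0.2816  0.1125] rect [ 516.2 -283.3] [98.6 98.3] 45.1 circ [ 515.5 -283.5] 51.4
tops [ 95. 214.] 1509 zmed 0.1120 max 0.1230 mean [ 0.7768 -0.3581  0.1124] rect [ 775.1 -357.1] [98.8 85.7] 0.0 circ [ 774.3 -364.5] 50.8
tops [323. 210.] 616 zmed 0.1157 max 0.1188 mean [0.545  0.0121 0.1149] rect [542.8  11.2] [55.2 55.2] 81.4 circ [542.8  10.5] 37.0
tops [274. 212.] 454 zmed 0.1180 max 0.1310 mean [ 0.6001 -0.0658  0.118 ] rect [596.4 -67.2] [49.4 48.2] 32.0 circ [596.5 -67.4] 25.5
tops [332. 249.] 745 zmed 0.1141 max 0.1175 mean [0.6219 0.0668 0.1139] rect [619.9  66.2] [59.  58.9] 5.8 circ [619.1  65.4] 30.7
low [261. 130.] 464 zmed 0.0463 max 0.0600 mean [ 0.3129 -0.2756  0.0457] rect [ 313.3 -288.2] [ 26.5 133.1] 0.0 circ [ 300.5 -288.2] 66.6
low [241. 156.] 79 zmed 0.0534 max 0.0600 mean [ 0.4343 -0.2561  0.0526] rect [ 438.1 -250.2] [65.7 23.9] 54.1 circ [ 436.5 -249.1] 33.2
low [359. 188.] 1044 zmed 0.0345 max 0.0400 mean [0.3711 0.0277 0.0341] rect [3.684e+02 2.000e-01] [ 47.  245
[... 4896 characters left out ...]
111 zmed 0.0141 max 0.0188 mean [0.5301 0.0296 0.014 ] rect [527.9  27.6] [77.4 41. ] 36.9 circ [538.8  13. ] 38.8
board [210. 239.] 87 zmed 0.0143 max 0.0187 mean [0.6039 0.0842 0.0143] rect [606.5  81.8] [56.7 26.3] 36.9 circ [613.9  71.9] 28.4
board [303. 275.] 98 zmed 0.0140 max 0.0188 mean [0.3565 0.102  0.0143] rect [364.3  82.6] [37.6 76.2] 0.3 circ [364.2  82.6] 41.7
board [182. 309.] 8041 zmed 0.0152 max 0.0188 mean [0.5217 0.2995 0.0151] rect [530.1 291.1] [252.4 167.8] 1.7 circ [529.3 292.4] 147.2
board [ 18. 320.] 169 zmed 0.0142 max 0.0190 mean [0.7692 0.4624 0.0141] rect [772.  452.5] [23.5 76.4] 2.2 circ [783.6 452.9] 38.2
mat 2089 [570.1   6.8] [222.7 199.3] 79.64427185058594
```

```bash
python3 - <<'E'
import cv2
a=cv2.imread('pics/scene0.png')[120:310,160:400]
cv2.imwrite('pics/crop0.png',cv2.resize(a,None,fx=3,fy=3,interpolation=cv2.INTER_CUBIC))
E
```

```text
(no output)
```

View pics/crop0.png

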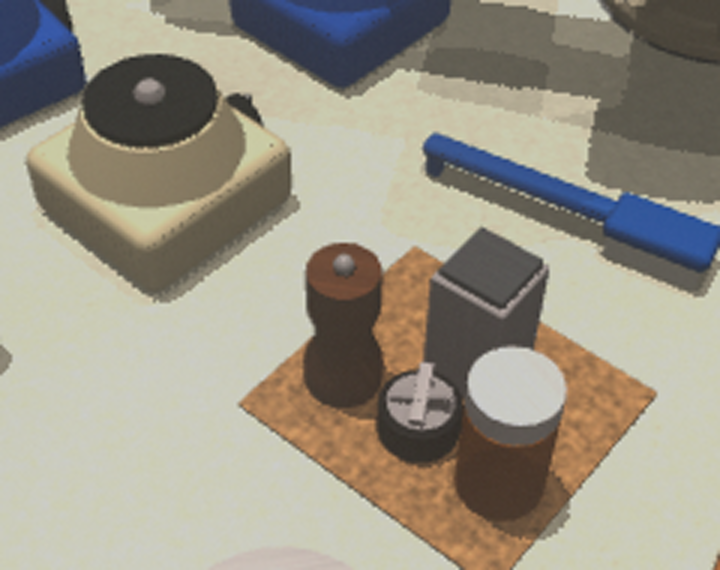

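The crop confirms the cream base with its black seat, and the dark mill, steel tin, amber jar and black collar. Their measured spacings match the expected 68 mm: collar (.6065, 0), jar (.618, .0665), tin (.540, .0115), mill (.595, -.067). The mat is turned by −10°. The blender is at about (.515, -.283), and the board centre is at (.531, .291).

First I turn the tool to yaw 90°, so that tool x = world +y, tool y = world +x and tool z is down.

Emit:
step_arm([
  [[0,0,-0.15,-1],[0,0,-0.15,-1],[0,0,-0.15,-1],[0,0,-0.15,-1],[0,0,-0.15,-1],[0,0,-0.15,-1],[0,0,-0.15,-1],[0,0,-0.15,-1],[0,0,-0.15,-1],[0,0,-0.15,-1],[0,0,-0.15,-1],[0,0,-0.15,-1]],
], gripper=-1)

```text
t: 1.3
ee_pos: [0.2484, -0.5183, 0.317]
tool_rot: [-0.0, 0.8, 0.6, 0.0]
contact_force: [0.1, -0.1, -0.1]
width: 0.0857
finger_force: 0.0
```

Emit:
step_arm([
  [[0,0,0,-1],[0,0,0,-1],[0,0,0,-1],[0,0,0,-1],[0,0,0,-0.1],[0,0,0,0],[0,0,0,0]],
])

```text
t: 2.0
ee_pos: [0.2484, -0.5185, 0.3171]
tool_rot: [-0.0, 0.708, 0.707, 0.0]
contact_force: [-0.7, -0.2, 0.8]
width: 0.0856
finger_force: 0.0
```

Emit:
step_arm([
  [[0.8,0.5,0,0],[0.97,0.62,0,0],[0.97,0.62,0,0],[0.97,0.62,0,0],[0.97,0.62,0,0],[0.97,0.62,0,0],[0.97,0.62,0,0],[0.97,0.62,0,0],[0.97,0.62,0,0],[0.97,0.62,0,0],[0.97,0.62,0,0],[0.97,0.62,0,0]],
])

```text
t: 3.2
ee_pos: [0.542, -0.058, 0.3175]
tool_rot: [0.0, 0.707, 0.707, 0.0]
contact_force: [0.1, -0.8, -0.2]
width: 0.0851
finger_force: 0.0
```

Emit:
step_arm([
  [[0.97,0.62,0,0],[0.97,0.62,0,0],[0.97,0.62,0,0],[0.25,0.1,0,0],[0,0,0,0],[0,0,0,0]],
])

```text
t: 3.8
ee_pos: [0.6192, 0.066, 0.3171]
tool_rot: [-0.0, 0.707, 0.707, -0.001]
contact_force: [-0.5, -0.9, -0.4]
width: 0.0851
finger_force: 0.0
```

```bash
cat >> h.py <<'E'
def wrist(name):
    from workcell import arm,viewer
    from scipy.spatial.transform import Rotation as Ro
    s=arm.read_state(); c=viewer.camera("wrist"); cv2.imwrite(f'pics/{name}.png',c['img'][:,:,::-1])
    v,u=np.mgrid[0:420,0:560]; z=c['z_map'].astype(float)
    P=np.stack([(u-c['cx'])/c['fx']*z,(v-c['cy'])/c['fy']*z,z,np.ones_like(z)],-1)@c['tool_from_camera'].T
    q=s['tool_rot']; W=P[...,:3]@Ro.from_quat([q[1],q[2],q[3],q[0]]).as_matrix().T+s['ee_pos']
    W[z<=0]=np.nan
    return W,c,s
def blobs(W,lo,hi,mn=60,xr=(.3,.85),yr=(-.45,.5)):
    m=(W[...,2]>lo)&(W[...,2]<hi)&(W[...,0]>xr[0])&(W[...,0]<xr[1])&(W[...,1]>yr[0])&(W[...,1]<yr[1])
    l,st,ce=comp(m)
    for i in range(1,len(st)):
        if st[i,4]>mn:
            Q=W[l==i]; r=rect(Q); k=circ(Q)
            print(ce[i].round(),st[i,4],'z %.4f'%np.median(Q[:,2]),'rect',np.round(r[0],1),np.round(r[1],1),round(r[2],1),'circ',np.round(k[0],1),round(k[1],1))
E
python3 - <<'E'
from h import *
W,c,s=wrist('w1'); print(np.round(c['tool_from_camera'],3))
blobs(W,.109,.135); print(); blobs(W,.030,.06)
E
```

```text
[[ 0.001 -0.966 -0.26   0.065]
 [ 1.     0.001  0.    -0.   ]
 [-0.    -0.26   0.966 -0.128]
 [ 0.     0.     0.     1.   ]]
[278. 187.] 3210 z 0.1134 rect [618.3  64.8] [59.2 58.7] 21.3 circ [618.4  64.3] 30.1
[196. 244.] 2674 z 0.1153 rect [540.6   9.5] [52.7 54.4] 83.6 circ [539.2   8.4] 35.5
[255. 318.] 1841 z 0.1174 rect [595.3 -68.6] [48.6 49.3] 0.0 circ [595.4 -68.8] 25.0

[ 60. 199.] 4955 z 0.0342 rect [367.5   0.8] [ 45.2 240.4] 0.9 circ [365.6   1.2] 120.7
[279. 152.] 108 z 0.0456 rect [619.7  87.5] [13.8 50. ] 87.2 circ [619.4  80.6] 25.0
[217. 206.] 442 z 0.0457 rect [556.   22.5] [38.1 77.9] 38.8 circ [541.2  10.6] 39.0
[268. 233.] 1518 z 0.0355 rect [606.  -6.] [48.8 57.1] 78.1 circ [606.9  -2.4] 28.7
[434. 227.] 725 z 0.0472 rect [796.3   5.3] [32.8 32.6] 88.5 circ [796.6   4.9] 17.0
[260. 275.] 681 z 0.0410 rect [596.4 -60.6] [35.1 52.3] 83.5 circ [595.6 -69.1] 26.3
[183. 381.] 408 z 0.0385 rect [ 495.  -205.7] [ 4.9 58.3] 78.0 circ [ 495.2 -204.5] 29.1
[ 52. 416.] 112 z 0.0487 rect [ 320.3 -258.3] [ 6.9 33.6] 1.0 circ [ 318.8 -258.4] 16.9
```

View pics/w1.png

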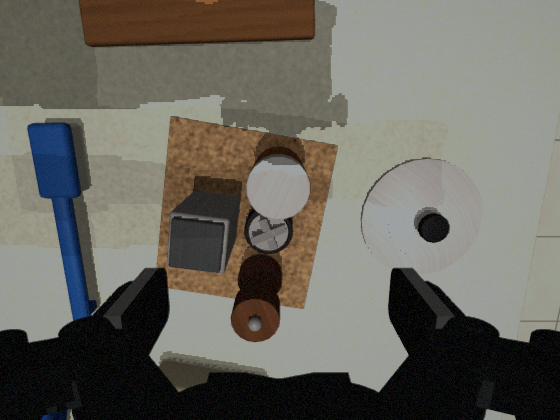

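The wrist view shows the jar lid at (278,187), tin at (196,244), mill at (255,318) and collar at (268,233). The positions agree within 2 mm. I lower onto the jar.

Emit:
step_arm([
  [[0,-0.02,0.9,0],[0,0,0.9,0],[0,0,0.9,0],[0,0,0.9,0],[0,0,0.9,0],[0,0,0.6,0],[0,0,0.5,0],[0,0,0.35,0],[0,0,0,0],[0,0,0,0]],
])

```text
t: 4.85
ee_pos: [0.6191, 0.0658, 0.0801]
tool_rot: [0.0, 0.708, 0.707, 0.0]
contact_force: [0.1, 0.0, 0.6]
width: 0.0855
finger_force: 0.0
```

Emit:
step_arm([
  [[0,0,0,0],[0,0,0,0],[0,0,0,0],[0,0,0,0],[0,0,0,0],[0,0,0,0],[0,0,0,0],[0,0,0,0],[0,0,0,0],[0,0,0,0]],
], gripper=1, grip_force=35)

```text
t: 5.85
ee_pos: [0.6195, 0.0666, 0.0809]
tool_rot: [0.001, 0.707, 0.707, 0.001]
contact_force: [-2.2, 0.4, 5.5]
width: 0.0595
finger_force: 37.1
```

Emit:
step_arm([
  [[0,0,-0.4,0],[0,0,-0.85,0],[0,0,-0.8,0],[0.5,-0.04,-0.2,0],[0.9,-0.07,0,0],[0.9,-0.07,0,0],[0.9,-0.07,0,0],[0.9,-0.07,0,0],[0.9,-0.07,0,0],[0.9,-0.07,0,0],[0.58,-0.02,0,0],[0,0,0,0]],
])

```text
t: 7.05
ee_pos: [0.5986, 0.3294, 0.1686]
tool_rot: [-0.0, 0.705, 0.709, 0.0]
contact_force: [0.9, -0.3, -1.9]
width: 0.0593
finger_force: 38.9
```

Emit:
step_arm([
  [[0,0,0.6,0],[0,0,0.6,0],[0,0,0.4,0],[0,0,0.15,0],[0,0,0,0],[0,0,0,0]],
])

```text
t: 7.65
ee_pos: [0.6003, 0.3256, 0.1001]
tool_rot: [0.0, 0.707, 0.707, 0.0]
contact_force: [-0.4, -0.6, -1.6]
width: 0.0593
finger_force: 38.8
```

Emit:
step_arm([
  [[0,0,0.1,0],[0,0,0.06,0],[0,0,0.04,0],[0,0,0.03,0],[0,0,0,0],[0,0,0,0]],
])

```text
t: 8.25
ee_pos: [0.5998, 0.3259, 0.091]
tool_rot: [0.0, 0.707, 0.707, 0.0]
contact_force: [-2.1, -1.2, 4.9]
width: 0.0593
finger_force: 39.3
```

Emit:
step_arm([
  [[0,0,0,0],[0,0,0,0],[0,0,0,0],[0,0,0,0],[0,0,0,0],[0,0,-0.3,0],[0,0,-0.9,0],[0,0,-0.9,0],[0,0,-0.9,0],[0,0,0,0]],
], gripper=-1)

```text
t: 9.25
ee_pos: [0.6024, 0.3269, 0.2179]
tool_rot: [0.002, 0.707, 0.707, 0.005]
contact_force: [0.9, 0.4, 0.3]
width: 0.0855
finger_force: 0.0
```

Emit:
step_arm([
  [[-0.86,-0.15,0,0],[-0.98,-0.19,0,0],[-0.98,-0.19,0,0],[-0.98,-0.19,0,0],[-0.98,-0.19,0,0],[-0.98,-0.19,0,0],[-0.98,-0.19,0,0],[-0.98,-0.19,0,0],[-0.12,-0.04,0,1],[0,0,0,1],[0,0,0,0.2],[0,0,0,0]],
])

```text
t: 10.45
ee_pos: [0.5389, 0.0122, 0.2104]
tool_rot: [0.0, 0.759, 0.651, 0.0]
contact_force: [-0.5, 0.2, -0.7]
width: 0.0855
finger_force: 0.0
```

```bash
python3 - <<'E'
from h import *
W,c,s=wrist('w2'); print(s['ee_pos'],s['tool_rot'])
blobs(W,.109,.150); print(); blobs(W,.118,.128); blobs(W,.03,.06)
E
```

```text
[0.53888315 0.01222765 0.21036885] [1.75811714e-04 7.58909142e-01 6.51196491e-01 1.18823938e-04]
[280. 222.] 5985 z 0.1153 rect [540.    8.9] [52.4 54. ] 80.5 circ [540.2   8.4] 35.7
[370. 321.] 3031 z 0.1174 rect [589.4 -69.6] [37.7 50.2] 5.3 circ [594.8 -69.1] 25.1

[380. 325.] 265 z 0.1255 rect [596.5 -69. ] [13.2 16.6] 74.7 circ [596.7 -70.6] 9.2
[ 67. 173.] 7955 z 0.0345 rect [366.8  26. ] [ 45.  190.8] 0.8 circ [366.2  26.3] 96.1
[280. 164.] 347 z 0.0461 rect [543.7  37.5] [ 1.1 56. ] 82.2 circ [543.6  36.9] 28.0
[359. 197.] 3479 z 0.0352 rect [606.7  -2.2] [56.9 56.9] 33.2 circ [606.7  -2.4] 28.9
[349. 261.] 1269 z 0.0413 rect [592.6 -61.5] [52.3 37.2] 18.7 circ [595.  -68.2] 26.3
```

Emit:
step_arm([
  [[-0.03,0.02,0.8,0],[0,0,0.9,0],[0,0,0.7,0],[0,0,0.5,0],[0,0,0.35,0],[0,0,0,0],[0,0,0,0]],
])

```text
t: 11.2
ee_pos: [0.5395, 0.0113, 0.0803]
tool_rot: [-0.0, 0.759, 0.651, -0.0]
contact_force: [0.3, -0.1, -0.4]
width: 0.0854
finger_force: 0.0
```

Emit:
step_arm([
  [[0,0,0,0],[0,0,0,0],[0,0,0,0],[0,0,0,0],[0,0,0,0],[0,0,0,0],[0,0,0,0],[0,0,0,0],[0,0,0,0],[0,0,0,0]],
], gripper=1, grip_force=35)

```text
t: 12.2
ee_pos: [0.5402, 0.0109, 0.0813]
tool_rot: [0.001, 0.759, 0.651, 0.001]
contact_force: [-0.8, 0.7, 5.9]
width: 0.0576
finger_force: 38.1
```

Emit:
step_arm([
  [[0,0,-0.4,0],[0,0,-0.8,0],[0,0,-0.8,-0.7],[0,0,-0.25,-1],[0,0,0,-0.5],[0.85,-0.15,0,0],[0.9,-0.2,0,0],[0.9,-0.2,0,0],[0.9,-0.2,0,0],[0.9,-0.2,0,0],[0.9,-0.2,0,0],[0.9,-0.2,0,0]],
])

```text
t: 13.4
ee_pos: [0.4847, 0.2621, 0.1698]
tool_rot: [-0.0, 0.707, 0.707, -0.0]
contact_force: [1.1, 0.3, -2.4]
width: 0.0577
finger_force: 38.4
```

Emit:
step_arm([
  [[0.9,-0.2,0,0],[0.7,-0.2,0,0],[0,0,0,0],[0,0,0.6,0],[0,0,0.6,0],[0,0,0.5,0],[0,0,0.1,0],[0,0,0,0],[0,0,0,0]],
])

```text
t: 14.3
ee_pos: [0.4702, 0.3248, 0.099]
tool_rot: [0.0, 0.707, 0.707, 0.001]
contact_force: [0.1, 0.2, -2.2]
width: 0.0575
finger_force: 38.3
```

Down 8 mm, then release and rise.

Emit:
step_arm([
  [[0,0,0.08,0],[0,0,0.06,0],[0,0,0.04,0],[0,0,0.02,0],[0,0,0,0],[0,0,0,0]],
])

```text
t: 14.9
ee_pos: [0.4697, 0.3251, 0.0914]
tool_rot: [0.0, 0.707, 0.707, 0.001]
contact_force: [-2.0, -0.9, 5.5]
width: 0.0573
finger_force: 39.0
```

Emit:
step_arm([
  [[0,0,0,0],[0,0,0,0],[0,0,0,0],[0,0,0,0],[0,0,0,0],[0,0,-0.3,0],[0,0,-0.9,0],[0,0,-0.9,0],[0,0,-0.9,0],[0,0,0,0],[0,0,0,0]],
], gripper=-1)

```text
t: 16.0
ee_pos: [0.4702, 0.3253, 0.2118]
tool_rot: [0.001, 0.707, 0.707, 0.002]
contact_force: [0.7, 0.0, -0.6]
width: 0.0852
finger_force: 0.0
```

Emit:
step_arm([
  [[-0.85,0.25,0,0],[-0.98,0.31,0,0],[-0.98,0.31,0,0],[-0.98,0.31,0,0],[-0.98,0.31,0,0],[-0.98,0.31,0,0],[-0.98,0.31,0,0],[-0.98,0.31,0,0],[-0.98,0.31,0,0],[-0.98,0.31,0,0],[-0.15,0.08,0,0],[0,0,0,0]],
])

```text
t: 17.2
ee_pos: [0.5937, -0.0691, 0.2083]
tool_rot: [-0.001, 0.708, 0.706, -0.001]
contact_force: [0.4, -0.1, -0.7]
width: 0.0855
finger_force: 0.0
```

Emit:
step_arm([
  [[0,0,0.4,0],[0,0,0.7,0],[0,0,0.7,0],[0,0,0.6,0],[0,0,0.5,0],[0,0,0,0],[0,0,0,0]],
])

```text
t: 17.9
ee_pos: [0.5935, -0.0664, 0.0939]
tool_rot: [-0.001, 0.707, 0.708, -0.0]
contact_force: [-0.3, 0.8, 0.8]
width: 0.0855
finger_force: 0.0
```

Emit:
step_arm([
  [[-0.02,0.03,0,0],[0,0,0,0],[0,0,0,0],[0,0,0,0],[0,0,0,0],[0,0,0,0],[0,0,0,0],[0,0,0,0],[0,0,0,0],[0,0,0,0],[0,0,0,0],[0,0,0,0]],
], gripper=1, grip_force=35)

```text
t: 19.1
ee_pos: [0.5962, -0.0689, 0.0955]
tool_rot: [0.001, 0.707, 0.707, 0.001]
contact_force: [-1.6, 0.4, 6.0]
width: 0.049
finger_force: 36.2
```

Emit:
step_arm([
  [[0,0,-0.4,0],[0,0,-0.8,0],[0,0,-0.8,0],[0,0,-0.25,0],[0.6,-0.12,0,0],[0.9,-0.17,0,0],[0.9,-0.17,0,0],[0.9,-0.17,0,0],[0.9,-0.17,0,0],[0.9,-0.17,0,0],[0.9,-0.17,0,0],[0.9,-0.17,0,0]],
])

```text
t: 20.3
ee_pos: [0.5421, 0.2085, 0.1828]
tool_rot: [-0.0, 0.707, 0.707, -0.001]
contact_force: [0.5, -0.6, -1.6]
width: 0.0493
finger_force: 37.0
```

Emit:
step_arm([
  [[0.7,-0.15,0,0],[0.37,-0.06,0,0],[0,0,0,0],[0,0,0.6,0],[0,0,0.6,0],[0,0,0.5,0],[0,0,0.1,0],[0,0,0,0],[0,0,0,0]],
])

```text
t: 21.2
ee_pos: [0.5356, 0.2496, 0.113]
tool_rot: [0.0, 0.707, 0.707, 0.001]
contact_force: [0.2, -0.6, -1.9]
width: 0.049
finger_force: 37.0
```

Emit:
step_arm([
  [[0,0,0.08,0],[0,0,0.06,0],[0,0,0.04,0],[0,0,0.02,0],[0,0,0,0],[0,0,0,0]],
])

```text
t: 21.8
ee_pos: [0.5349, 0.2503, 0.1055]
tool_rot: [0.0, 0.707, 0.707, 0.001]
contact_force: [-2.0, -1.0, 5.9]
width: 0.0488
finger_force: 37.9
```

Emit:
step_arm([
  [[0,0,0,0],[0,0,0,0],[0,0,0,0],[0,0,0,0],[0,0,0,0],[0,0,-0.3,0],[0,0,-0.9,0],[0,0,-0.9,0],[0,0,-0.9,0],[0,0,0,0],[0,0,0,0]],
], gripper=-1)

```text
t: 22.9
ee_pos: [0.5354, 0.2503, 0.2258]
tool_rot: [0.001, 0.707, 0.707, 0.001]
contact_force: [0.0, -0.4, -1.3]
width: 0.0854
finger_force: 0.0
```

Emit:
step_arm([
  [[-0.6,0.2,0,0],[-0.95,0.27,0,0],[-0.95,0.27,0,0],[-0.95,0.27,0,0],[-0.95,0.27,0,0],[-0.95,0.27,0,0],[-0.95,0.23,0,0],[0,0,0,0],[0,0,0,0]],
])

```text
t: 23.8
ee_pos: [0.6051, -0.0028, 0.2224]
tool_rot: [-0.001, 0.708, 0.706, -0.001]
contact_force: [0.3, -0.0, 0.4]
width: 0.0855
finger_force: 0.0
```

```bash
python3 - <<'E'
from h import *
from workcell import viewer
W,c,s=wrist('w3'); print(s['ee_pos'])
blobs(W,.03,.06); blobs(W,.027,.037)
for n in('scene','side'):
    c=viewer.camera(n); P=cloud(c); cv2.imwrite(f'pics/{n}3.png',c['img'][:,:,::-1]); print(n); blobs(P,.115,.15,30,(.4,.7),(-.4,.4)); blobs(P,.027,.06,100,(.55,.68),(-.06,.06)); blobs(P,.107,.1155,100,(.4,.7),(-.4,-.15))
E
```

```text
[ 0.60505388 -0.00277106  0.22243262]
[ 16. 187.] 5289 z 0.0332 rect [372.   -1.5] [245.5  28.2] 86.2 circ [371.5  -1.5] 122.8
[281. 189.] 3259 z 0.0353 rect [606.8  -2. ] [56.4 56.6] 89.0 circ [606.7  -2.3] 28.8
[505. 183.] 1411 z 0.0471 rect [795.9   4.7] [32.8 33.7] 44.8 circ [796.3   5.2] 17.3
[181. 386.] 88 z 0.0329 rect [ 504.6 -207.2] [ 3.6 20.7] 77.9 circ [ 504.8 -206.2] 10.3
[ 17. 186.] 6146 z 0.0329 rect [371.5  -1.2] [246.1  29.8] 86.5 circ [370.8  -1.1] 123.1
[281. 187.] 2357 z 0.0344 rect [606.8  -2. ] [56.4 56.6] 89.0 circ [606.7  -2.2] 28.8
[181. 384.] 128 z 0.0307 rect [ 504.4 -207.1] [ 3.6 28.4] 77.9 circ [ 504.6 -206. ] 14.2
scene
[209. 150.] 63 z 0.1194 rect [ 516.1 -283.8] [22.7 18.9] 80.3 circ [ 516.1 -283.7] 12.2
[499. 249.] 913 z 0.1257 rect [471.9 324. ] [58.5 57.9] 1.6 circ [470.7 323.6] 39.8
[449. 256.] 655 z 0.1280 rect [536.7 251.2] [49.3 49.3] 36.7 circ [535.7 251. ] 26.0
[485. 305.] 1103 z 0.1242 rect [600. 325.] [59.4 59.4] 16.8 circ [599.3 324.1] 31.1
[300. 255.] 573 z 0.0359 rect [608.3  -1.3] [57.9 54.7] 27.0 circ [607.8  -1. ] 29.4
[209. 153.] 1011 z 0.1121 rect [ 515.3 -283.3] [98.7 99.3] 73.6 circ [ 516.  -285.2] 51.6
side
[310. 149.] 40 z 0.1196 rect [ 520.8 -290.4] [19.6 52. ] 42.2 circ [ 518.4 -292.6] 26.7
[187. 248.] 473 z 0.1287 rect [533.4 253.2] [48.6 49.6] 67.0 circ [532.7 252.2] 25.8
[133. 260.] 660 z 0.1250 rect [598.  326.8] [58.7 59.8] 75.9 circ [598.  325.6] 31.7
[192. 282.] 881 z 0.1264 rect [468.2 326.6] [57.1 58.3] 2.4 circ [468.1 326.1] 38.9
[228. 216.] 299 z 0.0366 rect [6.054e+02 2.000e-01] [54.  58.4] 32.5 circ [6.065e+02 3.000e-01] 30.0
[310. 153.] 449 z 0.1128 rect [ 514.  -281.4] [ 99.9 100.1] 62.7 circ [ 510.6 -281.7] 53.4
```

View pics/scene3.png

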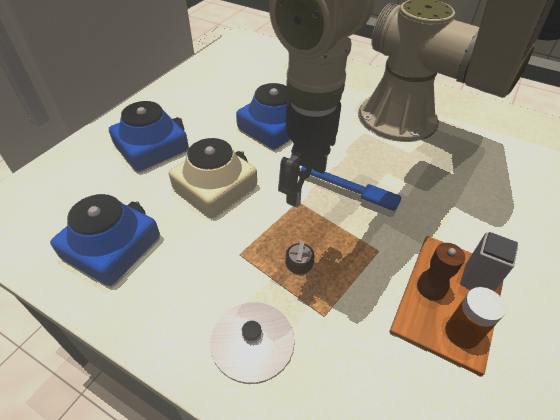

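The scene view shows the mill (447,272), tin (490,262) and jar (475,318) upright on the board. The collar is untouched at (300,257), and nothing else has moved. I grasp the collar next.

Emit:
step_arm([
  [[0.04,0.03,0.6,0],[0,0,0.8,0],[0,0,0.8,0],[0,0,0.8,0],[0,0,0.8,0],[0,0,0.5,0],[0,0,0.35,0],[0,0,0.2,0],[0,0,0,0],[0,0,0,0],[0,0,0,0]],
])

```text
t: 25.05
ee_pos: [0.6081, -0.0004, 0.0314]
tool_rot: [0.001, 0.707, 0.707, 0.001]
contact_force: [-0.7, 0.1, 0.7]
width: 0.0853
finger_force: 0.0
```

Emit:
step_arm([
  [[-0.02,-0.03,0.1,0],[0,0,0.1,0],[0,0,0,0],[0,0,0,0]],
])

```text
t: 25.45
ee_pos: [0.6057, -0.0012, 0.0219]
tool_rot: [-0.0, 0.707, 0.707, -0.0]
contact_force: [0.2, -0.0, -0.1]
width: 0.0857
finger_force: 0.0
```

Emit:
step_arm([
  [[0,0,0,0],[0,0,0,0],[0,0,0,0],[0,0,0,0],[0,0,0,0],[0,0,0,0],[0,0,0,0],[0,0,0,0],[0,0,0,0],[0,0,0,0],[0,0,0,0]],
], gripper=1, grip_force=35)

```text
t: 26.55
ee_pos: [0.6061, -0.0012, 0.0227]
tool_rot: [0.0, 0.707, 0.707, 0.0]
contact_force: [-1.2, -0.5, 4.6]
width: 0.0572
finger_force: 37.6
```

Emit:
step_arm([
  [[0,0,-0.4,0],[0,0,-0.9,0],[0,0,-0.9,0],[0,0,-0.9,0],[0,0,-0.9,0],[0,0,-0.6,0],[-0.6,-0.2,0,0],[-0.9,-0.29,0,0],[-0.9,-0.29,0,0],[-0.9,-0.29,0,0],[-0.9,-0.29,0,0],[-0.9,-0.29,0,0]],
])

```text
t: 27.75
ee_pos: [0.539, -0.2063, 0.2055]
tool_rot: [-0.0, 0.707, 0.707, -0.0]
contact_force: [-0.4, 0.2, -1.1]
width: 0.0569
finger_force: 38.2
```

Emit:
step_arm([
  [[-0.9,-0.29,0,0],[-0.7,-0.22,0,0],[-0.35,-0.12,0,0],[0,0,0,0],[0,0,0.5,0],[0,0,0.5,0],[0,0,0.3,0],[0,0,0,0],[0,0,0,0],[0,0,0,0]],
])

```text
t: 28.75
ee_pos: [0.5154, -0.2831, 0.1552]
tool_rot: [0.001, 0.707, 0.707, 0.0]
contact_force: [0.1, -0.6, -1.1]
width: 0.0572
finger_force: 38.1
```

Emit:
step_arm([
  [[0,0,0.2,0],[0,0,0.15,0],[0,0,0.12,0],[0,0,0.06,0],[0,0,0,0],[0,0,0,0],[0,0,0,0]],
])

```text
t: 29.45
ee_pos: [0.5148, -0.2833, 0.1332]
tool_rot: [0.0, 0.707, 0.707, 0.0]
contact_force: [-0.2, -0.1, -1.6]
width: 0.0572
finger_force: 38.2
```

```bash
python3 - <<'E'
from h import *
from workcell import viewer
for n in('scene','side'):
    c=viewer.camera(n); cv2.imwrite(f'pics/{n}4.png',c['img'][:,:,::-1])
    P=cloud(c); blobs(P,.1,.165,30,(.45,.58),(-.35,-.22))
a=cv2.imread('pics/scene4.png')[100:220,140:280]; b=cv2.imread('pics/side4.png')[100:220,240:380]
cv2.imwrite('pics/c4.png',cv2.resize(np.hstack([a,b]),None,fx=2.8,fy=2.8))
E
```

```text
[211. 152.] 1425 z 0.1135 rect [ 522.2 -275.4] [ 85.9 105.9] 49.0 circ [ 516.2 -282.7] 53.2
[310. 149.] 907 z 0.1226 rect [ 509.  -270.5] [104.6  81.2] 13.6 circ [ 511.7 -279.7] 53.2
```

View pics/c4.png

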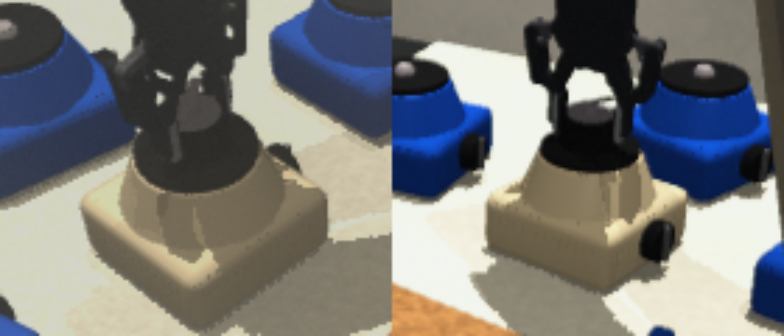

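The crops show the collar centred over the cream base's seat, just above it. I lower the last 2.5 mm and release.

Emit:
step_arm([
  [[0,0,0.04,0],[0,0,0.03,0],[0,0,0.01,0],[0,0,0,0],[0,0,0,0]],
])

```text
t: 30.05
ee_pos: [0.5148, -0.2832, 0.1307]
tool_rot: [0.001, 0.707, 0.707, -0.0]
contact_force: [-1.6, 1.4, 5.6]
width: 0.0575
finger_force: 38.7
```

Emit:
step_arm([
  [[0,0,0,0],[0,0,0,0],[0,0,0,0],[0,0,0,0],[0,0,0,0],[0,0,0,0],[0,0,-0.3,0],[0,0,-0.8,0],[0,0,-0.9,0],[0,0,-0.2,0],[0,0,0,0],[0,0,0,0]],
], gripper=-1)

```text
t: 31.25
ee_pos: [0.5144, -0.2829, 0.2173]
tool_rot: [-0.0, 0.707, 0.707, -0.0]
contact_force: [0.6, -0.4, -0.8]
width: 0.0857
finger_force: 0.0
```

```bash
python3 - <<'E'
from h import *
from workcell import viewer
W,c,s=wrist('w5'); print(s['ee_pos']); blobs(W,.134,.147,60,(.45,.58),(-.35,-.2)); blobs(W,.105,.118,60,(.45,.58),(-.35,-.2));
for n in('scene','side'):
    c=viewer.camera(n); P=cloud(c); blobs(P,.134,.165,30,(.45,.58),(-.35,-.22))
E
```

```text
[ 0.51442425 -0.2829162   0.21729049]
[280. 225.] 5186 z 0.1425 rect [ 514.9 -284.2] [56.9 56.9] 31.9 circ [ 514.6 -284.2] 28.9
[277. 205.] 9294 z 0.1114 rect [ 513.9 -285.3] [98.9 99. ] 59.6 circ [ 513.9 -285.4] 50.1
[208. 142.] 430 z 0.1437 rect [ 517.  -282.4] [54.8 57.3] 29.1 circ [ 516.  -282.7] 30.2
[310. 142.] 218 z 0.1445 rect [ 511.2 -274.9] [55.1 48.4] 24.9 circ [ 511.7 -280.7] 30.5
```

View pics/w5.png

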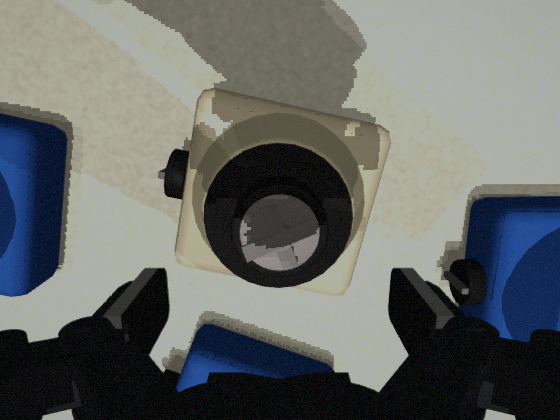

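The wrist view shows the collar at (280,225) on the seat (277,205). The two are about 1 mm apart, and the ring top at .1425 means it sits flat. Next I go back to the mill.

Emit:
step_arm([
  [[0.6,0.03,-0.2,0],[0.98,0.04,0,0],[0.98,0.04,0,0],[0.98,0.04,0,0],[0.98,0.04,0,0],[0.98,0.04,0,0],[0.98,0.04,0,0],[0.98,0.04,0,0],[0.98,0.04,0,0],[0.98,0.04,0,0],[0.98,0.04,0,0],[0.98,0.04,0,0]],
])

```text
t: 32.6
ee_pos: [0.5327, 0.1736, 0.2245]
tool_rot: [-0.001, 0.707, 0.707, -0.001]
contact_force: [1.0, -0.7, -0.4]
width: 0.0854
finger_force: 0.0
```

Emit:
step_arm([
  [[0.98,0.04,0,0],[0.8,0,0,0],[0.17,0,0,0],[0,0,0,0],[0,0,0.6,0],[0,0,0.8,0],[0,0,0.8,0],[0,0,0.5,0],[0,0,0.2,0],[0,0,0,0],[0,0,0,0]],
])

```text
t: 33.7
ee_pos: [0.5358, 0.2495, 0.1106]
tool_rot: [0.0, 0.707, 0.707, 0.0]
contact_force: [0.1, 0.0, 0.7]
width: 0.0854
finger_force: 0.0
```

Emit:
step_arm([
  [[0.02,-0.02,0.14,0],[0,0,0,0],[0,0,0,0]],
])

```text
t: 34.0
ee_pos: [0.5344, 0.251, 0.1046]
tool_rot: [0.0, 0.707, 0.707, 0.0]
contact_force: [0.2, -0.4, -0.0]
width: 0.0856
finger_force: 0.0
```

Emit:
step_arm([
  [[0,0,0,0],[0,0,0,0],[0,0,0,0],[0,0,0,0],[0,0,0,0],[0,0,0,0],[0,0,0,0],[0,0,0,0],[0,0,0,0],[0,0,0,0],[0,0,0,0],[0,0,0,0]],
], gripper=1, grip_force=35)

```text
t: 35.2
ee_pos: [0.5344, 0.251, 0.1044]
tool_rot: [0.0, 0.707, 0.707, 0.0]
contact_force: [-1.1, 0.8, 4.8]
width: 0.0488
finger_force: 37.0
```

Emit:
step_arm([
  [[0,0,-0.4,0],[0,0,-0.8,0],[0,0,-0.6,0],[-0.6,0.12,0,0],[-0.9,0.17,0,0],[-0.9,0.17,0,0],[-0.9,0.17,0,0],[-0.9,0.17,0,0],[-0.9,0.17,0,0],[-0.9,0.17,0,0],[-0.9,0.17,0,0],[-0.7,0.15,0,0]],
])

```text
t: 36.4
ee_pos: [0.5923, -0.0553, 0.1749]
tool_rot: [-0.0, 0.708, 0.707, -0.001]
contact_force: [-0.7, 0.6, -1.6]
width: 0.0491
finger_force: 37.0
```

Emit:
step_arm([
  [[-0.39,0.06,0,0],[0,0,0,0],[0,0,0.6,0],[0,0,0.6,0],[0,0,0.5,0],[0,0,0.1,0],[0,0,0,0],[0,0,0,0]],
])

```text
t: 37.2
ee_pos: [0.5956, -0.0681, 0.1051]
tool_rot: [0.001, 0.707, 0.707, 0.0]
contact_force: [0.5, -0.1, -1.6]
width: 0.0487
finger_force: 36.9
```

Target .0944: down 10.7 mm, then release.

Emit:
step_arm([
  [[0,0,0.1,0],[0,0,0.08,0],[0,0,0.05,0],[0,0,0.03,0],[0,0,0.01,0],[0,0,0,0],[0,0,0,0]],
])

```text
t: 37.9
ee_pos: [0.5951, -0.0688, 0.0944]
tool_rot: [0.0, 0.707, 0.707, 0.0]
contact_force: [-2.3, 0.5, 4.9]
width: 0.0488
finger_force: 37.8
```

Emit:
step_arm([
  [[0,0,0,0],[0,0,0,0],[0,0,0,0],[0,0,0,0],[0,0,0,0],[0,0,-0.3,0],[0,0,-0.9,0],[0,0,-0.9,0],[0,0,-0.9,0],[0,0,0,0],[0,0,0,0]],
], gripper=-1)

```text
t: 39.0
ee_pos: [0.5958, -0.0689, 0.2151]
tool_rot: [0.001, 0.707, 0.707, 0.001]
contact_force: [-0.1, 0.0, -1.0]
width: 0.0854
finger_force: 0.0
```

Emit:
step_arm([
  [[0.8,-0.25,0,0],[0.95,-0.31,0,0],[0.95,-0.31,0,0],[0.95,-0.31,0,0],[0.95,-0.31,0,0],[0.95,-0.31,0,0],[0.95,-0.31,0,0],[0.95,-0.31,0,0],[0.95,-0.31,0,0],[0.95,-0.31,0,0],[0.5,-0.11,0,0],[0,0,0,0]],
])

```text
t: 40.2
ee_pos: [0.4672, 0.3274, 0.2116]
tool_rot: [-0.001, 0.706, 0.709, -0.001]
contact_force: [0.8, 0.3, 0.1]
width: 0.0854
finger_force: 0.0
```

Emit:
step_arm([
  [[0,0,0.5,0],[0,0,0.8,0],[0,0,0.8,0],[0,0,0.6,0],[0,0,0.3,0],[0,0,0,0],[0,0,0,0]],
])

```text
t: 40.9
ee_pos: [0.4695, 0.3249, 0.0937]
tool_rot: [0.0, 0.707, 0.707, 0.0]
contact_force: [0.1, 0.3, 0.8]
width: 0.0852
finger_force: 0.0
```

Emit:
step_arm([
  [[0,0,0.06,0],[0,0,0,0],[0,0,0,0]],
])

```text
t: 41.2
ee_pos: [0.4696, 0.3256, 0.0917]
tool_rot: [0.0, 0.707, 0.707, 0.001]
contact_force: [0.5, 0.5, 0.0]
width: 0.0853
finger_force: 0.0
```

Emit:
step_arm([
  [[0,0,0,0],[0,0,0,0],[0,0,0,0],[0,0,0,0],[0,0,0,0],[0,0,0,0],[0,0,0,0],[0,0,0,0],[0,0,0,0],[0,0,0,0]],
], gripper=1, grip_force=35)

```text
t: 42.2
ee_pos: [0.4694, 0.3255, 0.0913]
tool_rot: [0.0, 0.707, 0.707, 0.0]
contact_force: [1.4, -0.3, 5.5]
width: 0.0581
finger_force: 38.3
```

Emit:
step_arm([
  [[0,0,-0.4,0],[0,0,-0.8,0],[0,0,-0.6,0],[-0.6,0.14,0,0],[-0.9,0.2,0,0],[-0.9,0.2,0,0],[-0.9,0.2,0,0],[-0.9,0.2,0,0],[-0.9,0.2,0,0],[-0.9,0.2,0,0],[-0.9,0.2,0,0],[-0.7,0.15,0,0]],
])

```text
t: 43.4
ee_pos: [0.5361, 0.0193, 0.1618]
tool_rot: [-0.001, 0.708, 0.707, -0.001]
contact_force: [-0.1, -0.9, -2.1]
width: 0.0579
finger_force: 38.3
```

Emit:
step_arm([
  [[-0.26,0.08,0,0],[0,0,0,1],[0,0,0,1],[0,0,0,0.2],[0,0,0.6,0],[0,0,0.6,0],[0,0,0.5,0],[0,0,0.1,0],[0,0,0,0],[0,0,0,0]],
])

```text
t: 44.4
ee_pos: [0.5404, 0.0111, 0.0917]
tool_rot: [0.0, 0.759, 0.651, 0.0]
contact_force: [-0.2, 1.1, -2.4]
width: 0.0579
finger_force: 38.3
```

Emit:
step_arm([
  [[0,0,0.1,0],[0,0,0.08,0],[0,0,0.05,0],[0,0,0.03,0],[0,0,0,0],[0,0,0,0]],
])

```text
t: 45.0
ee_pos: [0.54, 0.0108, 0.0813]
tool_rot: [0.0, 0.759, 0.651, 0.0]
contact_force: [-1.3, 1.0, 6.5]
width: 0.0578
finger_force: 39.1
```

Emit:
step_arm([
  [[0,0,0,0],[0,0,0,0],[0,0,0,0],[0,0,0,0],[0,0,0,0],[0,0,-0.3,0],[0,0,-0.9,0],[0,0,-0.9,0],[0,0,-0.9,-0.2],[0,0,0,-1],[0,0,0,-1],[0,0,0,0]],
], gripper=-1)

```text
t: 46.2
ee_pos: [0.5402, 0.0108, 0.2018]
tool_rot: [0.001, 0.707, 0.707, 0.0]
contact_force: [-0.6, -0.5, -0.8]
width: 0.0852
finger_force: 0.0
```

Emit:
step_arm([
  [[0.7,0.14,0,0],[0.95,0.19,0,0],[0.95,0.19,0,0],[0.95,0.19,0,0],[0.95,0.19,0,0],[0.95,0.19,0,0],[0.95,0.19,0,0],[0.95,0.15,0,0],[0.53,0.06,0,0],[0,0,0,0],[0,0,0,0]],
])

```text
t: 47.3
ee_pos: [0.5991, 0.3263, 0.2001]
tool_rot: [0.0, 0.707, 0.707, -0.001]
contact_force: [0.4, -0.5, -0.2]
width: 0.0857
finger_force: 0.0
```

Emit:
step_arm([
  [[0,0,0.5,0],[0,0,0.8,0],[0,0,0.7,0],[0,0,0.5,0],[0,0,0.2,0],[0,0,0.05,0],[0,0,0,0],[0,0,0,0]],
])

```text
t: 48.1
ee_pos: [0.6004, 0.3261, 0.0921]
tool_rot: [0.001, 0.707, 0.707, 0.001]
contact_force: [-0.5, -0.6, 1.0]
width: 0.0852
finger_force: 0.0
```

Emit:
step_arm([
  [[0,0,0.02,0],[0,0,0,0],[0,0,0,0],[0,0,0,0],[0,0,0,0],[0,0,0,0],[0,0,0,0],[0,0,0,0],[0,0,0,0],[0,0,0,0],[0,0,0,0]],
], gripper=1, grip_force=35)

```text
t: 49.2
ee_pos: [0.5997, 0.3264, 0.0907]
tool_rot: [0.0, 0.707, 0.707, 0.001]
contact_force: [-1.4, -0.1, 5.9]
width: 0.0591
finger_force: 37.6
```

Emit:
step_arm([
  [[0,0,-0.4,0],[0,0,-0.8,0],[0,0,-0.6,0],[-0.6,0.04,0,0],[-0.9,0.07,0,0],[-0.9,0.07,0,0],[-0.9,0.07,0,0],[-0.9,0.07,0,0],[-0.9,0.07,0,0],[-0.9,0.07,0,0],[-0.5,0.015,0,0],[0,0,0,0]],
])

```text
t: 50.4
ee_pos: [0.6183, 0.063, 0.1608]
tool_rot: [-0.0, 0.709, 0.706, -0.001]
contact_force: [0.5, 0.4, -2.8]
width: 0.0592
finger_force: 38.8
```

Emit:
step_arm([
  [[0,0,0,0],[0,0,0.6,0],[0,0,0.6,0],[0,0,0.5,0],[0,0,0.1,0],[0,0,0,0],[0,0,0,0]],
])

```text
t: 51.1
ee_pos: [0.6191, 0.0668, 0.0907]
tool_rot: [0.001, 0.707, 0.707, 0.001]
contact_force: [0.3, 0.0, -1.6]
width: 0.0595
finger_force: 38.7
```

Emit:
step_arm([
  [[0,0,0.1,0],[0,0,0.08,0],[0,0,0.05,0],[0,0,0.02,0],[0,0,0,0],[0,0,0,0]],
])

```text
t: 51.7
ee_pos: [0.6187, 0.066, 0.0807]
tool_rot: [0.0, 0.707, 0.707, 0.0]
contact_force: [-2.5, 0.6, 5.9]
width: 0.0589
finger_force: 39.3
```

Emit:
step_arm([
  [[0,0,0,0],[0,0,0,0],[0,0,0,0],[0,0,0,0],[0,0,0,0],[0,0,-0.3,0],[0,0,-0.9,0],[0,0,-0.9,0],[0,0,-0.9,0],[0,0,-0.9,0],[0,0,-0.9,0],[0,0,0,0]],
], gripper=-1)

```text
t: 52.9
ee_pos: [0.6208, 0.0661, 0.2789]
tool_rot: [0.004, 0.707, 0.707, 0.004]
contact_force: [0.9, 0.4, 1.3]
width: 0.0854
finger_force: 0.0
```

```bash
python3 - <<'E'
from h import *
from workcell import viewer
for n in('scene','side'):
    c=viewer.camera(n); P=cloud(c); cv2.imwrite(f'pics/{n}9.png',c['img'][:,:,::-1]); print(n); blobs(P,.108,.135,60,(.4,.7),(-.15,.15)); blobs(P,.134,.165,30,(.45,.58),(-.35,-.22)); blobs(P,.028,.06,300,(.3,.42),(-.2,.2)); blobs(P,.028,.06,100,(.74,.85),(-.05,.05))
E
```

```text
scene
[322. 211.] 594 z 0.1157 rect [542.8  10.3] [56.7 57.5] 82.9 circ [541.7   8.9] 38.2
[274. 211.] 453 z 0.1181 rect [596.4 -68.1] [48.6 46.6] 31.2 circ [596.5 -67.5] 25.3
[331. 249.] 749 z 0.1140 rect [619.5  65.4] [58.3 59. ] 83.3 circ [619.4  64.7] 30.4
[208. 142.] 436 z 0.1437 rect [ 516.8 -282. ] [56.5 56.3] 36.5 circ [ 515.3 -281. ] 30.6
[375. 194.] 719 z 0.0353 rect [367.1  55.3] [135.6  46.5] 89.8 circ [367.7  55.5] 68.7
[251. 330.] 310 z 0.0479 rect [798.2   6.1] [32.6 30.8] 31.7 circ [797.9   6.2] 16.7
side
[245. 176.] 221 z 0.1188 rect [593.4 -68.2] [46.7 55.9] 30.0 circ [592.1 -69. ] 28.3
[248. 196.] 366 z 0.1164 rect [537.8  12.2] [57.9 56.6] 79.7 circ [537.9  13.1] 38.0
[207. 198.] 332 z 0.1149 rect [617.   65.8] [56.4 61.2] 34.2 circ [617.1  66. ] 30.8
[310. 142.] 218 z 0.1441 rect [ 511.8 -277.3] [56.2 49.2] 29.2 circ [ 513.  -280.6] 29.7
[312. 251.] 951 z 0.0357 rect [364.9   2.7] [ 44.5 246.1] 0.4 circ [358.8   2.7] 123.4
[164. 196.] 114 z 0.0477 rect [793.5   8.8] [31.2 29.4] 35.8 circ [793.8   8. ] 16.9
```

View pics/scene9.png

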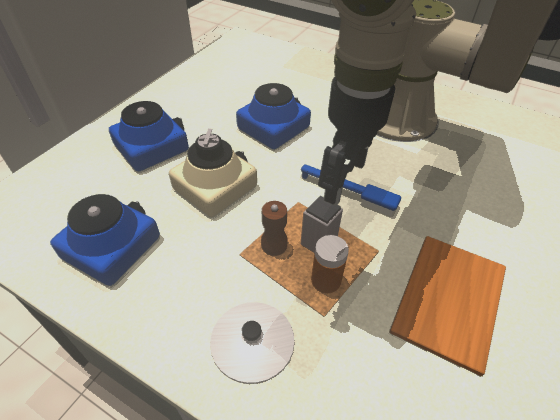

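The final view shows the mill (274,228), tin (322,225) and jar (330,262) upright and within about 2 mm of where they started. The collar is on the cream base at (210,148), the lid and brush are unmoved, and the gripper is clear of everything.

Emit:
step_arm([
  [[0,0,0,0],[0,0,0,0],[0,0,0,0],[0,0,0,0],[0,0,0,0]],
])

```text
t: 53.5
ee_pos: [0.6183, 0.0661, 0.2712]
tool_rot: [-0.0, 0.707, 0.707, -0.0]
contact_force: [0.0, 1.2, 0.0]
width: 0.0854
finger_force: 0.0
```

```bash
python3 -c "
from workcell import job_done
print(job_done())"
```

```text
the job is handed in; nothing more can be done
None
```

I handed the job in at about 53.5 s with no verdict returned: by the cameras, the collar sits flat and centred on the cream blender base, and the jar, tin and mill are upright within about 2 mm of their starting spots.

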